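# Square up a ring mould in the jeweller's vise and crank it tight

### The arm

A 7-joint arm with a two-finger parallel gripper is mounted at the origin on the work surface. World frame = base frame: x ahead of the robot, y to its left, z up, the work surface at z = 0. Lengths are in m, angles in rad, forces in N, time in s.
With the tool pointing down it reaches from about 0.425 to 0.925 m from the base axis. Payload 6.8 kg.
Tool frame: the origin (TCP) lies at the very end of the fingers, on their centre line; the grasp point (between the pads) lies bot.grip_depth behind it (bot.grip_depth is the distance from the TCP to the grasp point, in m); z points along the fingers, y is the line along which they close (so a half turn about z gives the same grasp; the last joint's range is limited). The gripper opens to 85 mm and grips with 20 to 120 N. Pads are 22 mm wide; open, the fingers measure 114 mm over their backs; the gripper's body (76 mm by 85 mm) begins 54 mm behind the grasp point. The pads swing forward as they close: fully open they stand 13 mm farther back than shut.
Start: joints at [1.199, 0.477, 0.022, 1.555, -0.011, 1.109, -0.083], TCP at [0.176, -0.652, 0.207] pointing down, gripper open.
Joint ranges: [-2.96, 2.96], [-0.34, 2.1], [-1.41, 1.46], [0.24, 2.44], [-1.37, 4.51], [0.17, 1.92], [-2.96, 2.96]. Speed limits (rad/s): [2.39, 2.39, 3.14, 3.14, 3.14, 3.14, 3.14].

### API

Orientations are given as a unit quaternion [w, x, y, z].
In Python, from station import bot gives the robot as it stands.
- The arm moves only by the tool send_rows, never from a script. Its arguments are lists of equal length, an entry for each row: "slide": the shift along the tool's x, y, z in mm, a list of three; "roll": the turn about the tool's z in degrees; "claw": the opening, from 0 (shut) to 1 (fully open). A call has exactly 8 rows; each row is the pose to reach, as a shift and turn from the pose commanded when the call began, along the tool's axes at that moment; what a row does not reach only later rows make up. A row lasts 1/12 s, in which the tool goes at most 41.7 mm and 7.16 degrees, less where a joint would pass 70% of its speed; a pose out of reach is approached as far as the arm can. A call with a gripper value outside its range is refused whole. The fingers move at their own pace and stop on an object; "force" is the grip in N (left out, the last holds). Time passes only in rows, so rows that repeat a pose let the fingers close, or fill a call up. It gives the time, the measured TCP pose, the force, the opening and the grip force at its end, in the units of the state.
- bot.get_obs(): the state, without advancing time (a new reading comes with each control period).
- bot.read_camera(name): name is "side" or "top"; returns the picture (400x640x3 uint8, red, green, blue); there is no depth.
- bot.camera_model(name): a dict with "camera_matrix" (3x3 intrinsics, pixels), "camera_from_world" (4x4, takes a point from world to camera coordinates). Camera axes: x right, y down, z forward; pixel columns grow to the right and rows downward; lengths in m; the calibration is good to about 2 mm. A picture is of the moment at which its call begins. camera_model takes no time and is no camera call.
- bot.hand_in(): hands the job in; it is judged then, once.
The state is a dict: "t": time; "q": joint angles; "joint_vel": joint speeds; "joint_torque": joint torques, N m; "eef_pos": TCP position; "tool_rot": TCP orientation; "contact_force": force on the tool from outside, world axes, zero at the start; "torque": the same for the moment, N m; "gripper_width": opening from 0.0 (shut) to 1.0 (fully open); "grasp_force": force on a finger pad.
Only numpy, scipy, OpenCV 4.12 (cv2) and the standard library are available. Lean on these libraries where they do the work, as an engineer would, in place of code of your own. Each camera call takes 0.05 s, during which the arm holds its last target. There are 200 camera calls.

### The job

The aluminium ring mould lies loose between the open jaws of the blue bench vise. Push it along the jaws until its end is up against the brass work stop, then crank the red knob clockwise until the jaw grips the mould firmly and squarely, still against the stop. Stop about a tenth of a turn after you feel the jaw bite: much more and the mould is crushed. Leave the other bench things alone.

Things in the scene. Friction and masses are not known exactly. Their poses are not given: they have to be found in the camera images.
- vise: blue bench vise. Origin on the bench under the rear jaw; x runs along the screw towards the crank, y along the jaws towards the brass stop. Base x -45 to 190, y +-60 mm, top (bed) at 30 mm. Steel rear jaw 80 mm long, top at 62 mm, pegged with its face anywhere within 4 mm of x = 0 (differs from day to day). Gearbox 56 x 64 mm under the crank, top at 72 mm
- jaw: moving steel jaw, 26 mm thick (x), 80 mm long (y), 30 to 62 mm above the bench, with a black rubber-backed face that gives 1 mm per 40 N. Axes as the vise; origin at the lower edge, mid-length, of the face that meets the mould. Moves 4 mm towards the rear jaw (-x of the vise) per rad of crank and stays where it is left
- crank (a joint): crank angle in rad about its upright axis: 0 fully open; grows clockwise seen from above, which closes the jaw (25 mm a turn; 5 to 12 rad to close). Sideways force at the knob while turning: 6 N running free, 11 N at a 60 N grip, 17 N at 135 N; when you pause, the knob pushes back with less, about 5 N at a 60 N grip. Self-locking when let go
- crank_axis (a point): point on the crank's upright axis, level with the top of the crank arm, 94 mm above the bench. The arm is 16 mm wide, 10 mm thick and turns above the gearbox.
- knob (a point): middle of the red upright knob at the end of the crank arm: 18 mm diameter, spinning freely on its pin, standing 42 mm tall on the arm (94 to 136 mm above the bench), 50 mm from the crank's axis.
- mould: aluminium block with a dark seam and three black dots on top, 100 mm long (y), 24 wide (x), 36 high, about 0.3 kg. Origin at the centre of its underside, on the bed 30 mm above the bench; top at 66 mm. Its y points roughly at the stop; the other end (-y) sticks out beyond the jaws, free to push
- stop (a point): middle of the face of the brass work stop (70 mm wide, 25 mm high, 10 mm thick) at the +y end of the jaws, axes as the vise. The face is 45 mm from the vise's middle line and looks to -y.
- hammer: bystander: hammer, 240 mm, lying on the bench; origin underneath near its middle
- driver: bystander: red screwdriver, 170 mm, lying on the bench; origin underneath near its middle
- mandrel: bystander: ring mandrel, 210 mm, steel cone with wooden grip, lying on the bench; origin underneath its middle
- flux_jar: bystander: jar with yellow cap, 52 mm wide, 65 mm tall; origin under its centre
- ring_box: bystander: blue ring box 55 x 55 x 40 mm; origin under its centre
- pliers: bystander: blue-handled pliers, 145 mm, lying on the bench; origin underneath near the pivot
Things that resemble listed ones, but are neither listed nor needed, are in the scene too. Of the things that look like the mould, the middle-sized one is meant.

How it is judged:
By the outcome, as a careful person would: the job done as asked, in the order asked, and still so for the second after the job is handed in, with the robot touching nothing.
It also fails if it takes over 64 s, if anything falls off the work surface, if the arm or the gripper's body presses on something with over 40 N, if the wrist force passes 120 N, or if a joint passes its speed limit or range.

## Working session

There is one attempt and no reset: what is moved stays moved. The work goes in short steps, Python scripts to look and compute and a tool call to move; the robot and the scene stay as the last step left them, time stands still between calls to the robot, and variables do not carry over. Pictures are saved under pics/ and viewed, at most 10 in all, crops included, and the job is handed in when it is done.

Besides the shell and the picture viewer there is one more tool, called after "Call:" by a JSON object that holds its "method" and its "body". send_rows: Moves the arm, as the interface text tells. Its arguments: {"type":"object","properties":{"slide":{"type":"array","items":{"type":"array","items":{"type":"number"}}},"roll":{"type":"array","items":{"type":"number"}},"claw":{"type":"array","items":{"type":"number"}},"force":{"type":"number"}},"required":["slide","roll","claw"]}

```bash
mkdir -p pics; ls
python3 - <<'E'
from station import bot
import cv2
o=bot.get_obs();print(o,bot.grip_depth)
for n in("top","side"):
    cv2.imwrite(f"pics/{n}0.png",bot.read_camera(n)[:,:,::-1]);print(n,bot.camera_model(n))
E
```

```text
pics
{'t': 0.0, 'q': array([ 1.19892343,  0.47781244,  0.02231078,  1.55645   , -0.01147562,
        1.10927386, -0.08310283]), 'joint_vel': array([ 0.00095631, -0.00038231,  0.00375627, -0.001051  , -0.00049397,
       -0.00051866, -0.00170431]), 'joint_torque': array([ 8.49820208e-04, -5.96447325e+01,  1.60890877e+00, -2.81196606e+01,
        1.25965310e-02,  9.35904711e-03,  2.51149100e-05]), 'eef_pos': array([ 0.1758185 , -0.65104832,  0.20571753]), 'tool_rot': array([-8.87705119e-04,  9.91311531e-01,  1.31531839e-01, -1.90294406e-04]), 'contact_force': array([ 1.15273526,  0.48887902, -0.43004457]), 'torque': array([ 0.01077913,  0.01021048, -0.01056553]), 'grasp_force': 0.0, 'gripper_width': 1.0005809112598147} 0.0187
top {'camera_matrix': array([[446.23175004,   0.        , 312.25341787],
       [  0.        , 446.23175004, 196.86593546],
       [  0.        ,   0.        ,   1.        ]]), 'camera_from_world': array([[-0.02393934, -0.99966367, -0.0099729 ,  0.03065174],
       [-0.99687689,  0.02462117, -0.07503503,  0.53582201],
       [ 0.07525534,  0.00814546, -0.99713103,  1.31951975],
       [ 0.        ,  0.        ,  0.        ,  1.        ]])}
side {'camera_matrix': array([[373.30278208,   0.        , 319.0416923 ],
       [  0.        , 373.30278208, 199.40557523],
       [  0.        ,   0.        ,   1.        ]]), 'camera_from_world': array([[-8.54321889e-01, -5.19743743e-01, -7.42286862e-04,
         4.52647681e-01],
       [-3.77602880e-01,  6.21659834e-01, -6.86261697e-01,
         2.68453708e-01],
       [ 3.57141673e-01, -5.86008099e-01, -7.27354338e-01,
         1.01343123e+00],
       [ 0.00000000e+00,  0.00000000e+00,  0.00000000e+00,
         1.00000000e+00]])}
```

View pics/top0.png

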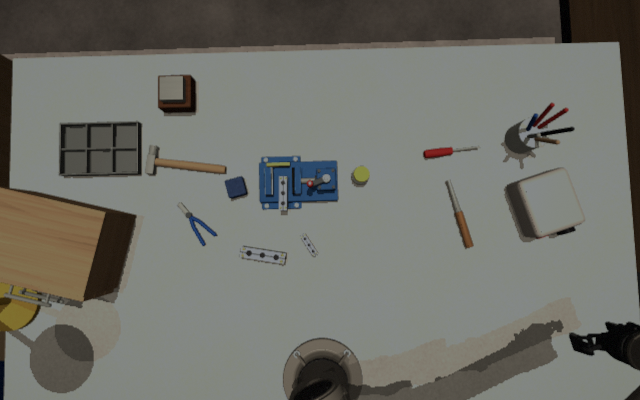

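View pics/side0.png

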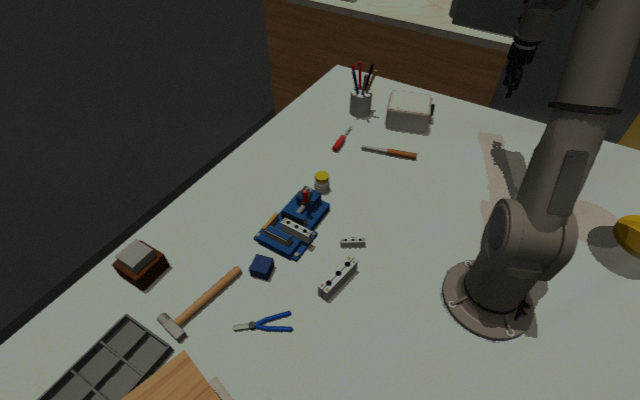

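The vise sits at top (298,182): screw axis to the right, stop upward at (278,164), and the mould at (283,194), red knob about (311,184). I'll zoom in on both views.

Run:
```python
import cv2
a=cv2.imread("pics/top0.png")[145:220,250:350];b=cv2.imread("pics/side0.png")[180:265,245:335]
cv2.imwrite("pics/top1.png",cv2.resize(a,None,fx=8,fy=8,interpolation=cv2.INTER_CUBIC))
cv2.imwrite("pics/side1.png",cv2.resize(b,(630,595),interpolation=cv2.INTER_CUBIC))
```

```text
(no output)
```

View pics/top1.png

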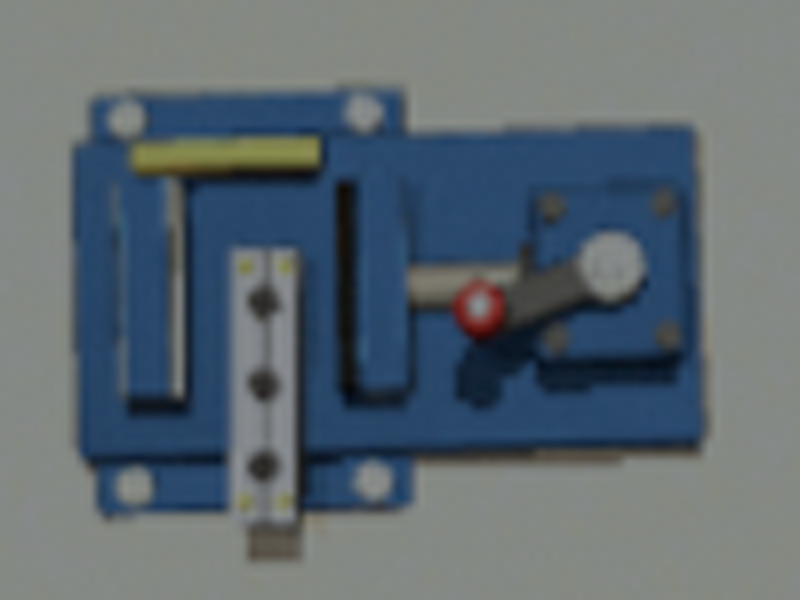

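View pics/side1.png

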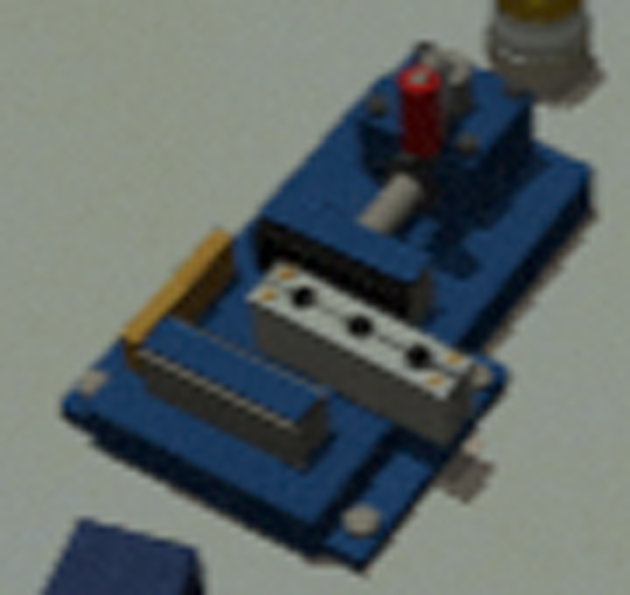

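Seen in the top crop (8x from (250,145)): mould top corners (230..298, 248..523), rear jaw face edge about 172–187, black jaw face about 338, knob top (480,303), hub (610,262), stop front edge y≈172. Converting these to world positions.

```bash
cat > h.py <<'E'
import numpy as np
from station import bot
def ray(n,px):
    c=bot.camera_model(n);R=c["camera_from_world"][:3,:3];t=c["camera_from_world"][:3,3]
    return -R.T@t, R.T@np.linalg.solve(c["camera_matrix"],[px[0],px[1],1])
def onz(n,px,z):
    o,d=ray(n,px);return o+d*(z-o[2])/d[2]
def two(p,q):
    (a,d),(b,e)=ray("top",p),ray("side",q)
    s=np.linalg.lstsq(np.c_[d,-e],b-a,rcond=None)[0];A,B=a+s[0]*d,b+s[1]*e
    return (A+B)/2,np.linalg.norm(A-B)
tc=lambda u,v:(250+(u+.5)/8-.5,145+(v+.5)/8-.5)
sc=lambda u,v:(245+(u+.5)/7-.5,180+(v+.5)/7-.5)
E
python3 - <<'E'
from h import *
np.set_printoptions(precision=4,suppress=True)
P=dict(m_ne=(298,248,.066),m_nw=(230,248,.066),m_sw=(230,523,.066),m_se=(298,523,.066),stopL=(133,175,.055),stopR=(320,166,.055),
rj_t=(172,180,.062),rj_b=(183,398,.062),mj_t=(340,182,.062),mj_b=(345,400,.062),bl=(76,300,.03),br=(697,300,.03),
bTL=(76,146,.03),bTR=(692,126,.03),bBL=(85,458,.03),bBR=(700,447,.03),knob=(480,303,.136),hub104=(610,262,.104),hub120=(610,262,.12))
W={k:onz("top",tc(u,v),z) for k,(u,v,z) in P.items()}
for k in W: print(k,W[k])
print("knob2",two(tc(480,303),sc(420,78)),"hub2",two(tc(610,262),sc(453,70)))
d=W["bTR"]-W["bTL"]+W["bBR"]-W["bBL"];print("yaw base",np.degrees(np.arctan2(d[1],d[0])))
d=W["m_nw"]+W["m_ne"]-W["m_sw"]-W["m_se"];print("mould y dir",np.degrees(np.arctan2(d[1],d[0])))
d=W["rj_t"]-W["rj_b"];print("jaw y dir",np.degrees(np.arctan2(d[1],d[0])))
E
```

```text
m_ne [0.597  0.0898 0.066 ]
m_nw [0.5976 0.1146 0.066 ]
m_sw [0.4974 0.1164 0.066 ]
m_se [0.4968 0.0918 0.066 ]
stopL [0.6269 0.1507 0.055 ]
stopR [0.6285 0.0818 0.055 ]
rj_t [0.6237 0.1357 0.062 ]
rj_b [0.5436 0.133  0.062 ]
mj_t [0.6214 0.0742 0.062 ]
mj_b [0.5414 0.0741 0.062 ]
bl [0.584  0.1756 0.03  ]
br [ 0.5782 -0.0565  0.03  ]
bTL [0.6421 0.1747 0.03  ]
bTR [ 0.6438 -0.0564  0.03  ]
bBL [0.5247 0.1731 0.03  ]
bBR [ 0.5232 -0.0561  0.03  ]
knob [0.5676 0.0231 0.136 ]
hub104 [ 0.5845 -0.0227  0.104 ]
hub120 [ 0.5826 -0.0223  0.12  ]
knob2 (array([0.5668, 0.0227, 0.1374]), np.float64(0.0015228294884751027)) hub2 (array([ 0.5833, -0.0242,  0.0936]), np.float64(0.005397760302565206))
yaw base -89.98217814947091
mould y dir -1.0855438470704257
jaw y dir 1.8928716069623288
```

Call:
{"method": "send_rows", "body": {"slide": [[34, -22, 0], [69, -44, 0], [103, -66, 0], [137, -88, 0], [172, -110, 0], [206, -131, 0], [240, -153, 0], [260, -166, 0]], "roll": [5, 10, 15.1, 15.1, 15.1, 15.1, 15.1, 15.1], "claw": [0, 0, 0, 0, 0, 0, 0, 0], "force": 25}}

```text
t: 0.77
eef_pos: [0.3872, -0.4191, 0.2065]
tool_rot: [-0.001, 1.0, 0.003, 0.0]
contact_force: [1.2, 0.3, 0.2]
gripper_width: -0.001
grasp_force: 0.0
```

Call:
{"method": "send_rows", "body": {"slide": [[10, -37, 0], [20, -74, 0], [30, -111, 0], [40, -148, 0], [50, -186, 0], [60, -224, 0], [70, -262, 0], [75, -290, 0]], "roll": [0.3, 0.3, 0.3, 0.3, 0.3, 0.3, 0.3, 0.3], "claw": [0, 0, 0, 0, 0, 0, 0, 0]}}

```text
t: 1.43
eef_pos: [0.4593, -0.1299, 0.2067]
tool_rot: [-0.0, 1.0, -0.001, 0.0]
contact_force: [0.5, 0.6, 0.2]
gripper_width: 0.001
grasp_force: 0.0
```

Call:
{"method": "send_rows", "body": {"slide": [[0, -35, 0], [0, -70, 20], [0, -105, 40], [0, -140, 60], [0, -175, 80], [0, -205, 100], [0, -225, 105], [0, -233, 110]], "roll": [0, 0, 0, 0, 0, 0, 0, 0], "claw": [0, 0, 0, 0, 0, 0, 0, 0]}}

```text
t: 2.1
eef_pos: [0.4588, 0.1029, 0.0956]
tool_rot: [-0.001, 1.0, -0.0, -0.001]
contact_force: [0.6, 0.4, 0.0]
gripper_width: -0.002
grasp_force: 0.0
```

Call:
{"method": "send_rows", "body": {"slide": [[0, 1, 25], [0, 1, 49], [8, 1, 49], [18, 1, 49], [26, 1, 49], [34, 1, 49], [41, 1, 49], [46, 1, 49]], "roll": [0, 0, 0, 0, 0, 0, 0, 0], "claw": [0, 0, 0, 0, 0, 0, 0, 0]}}

```text
t: 2.77
eef_pos: [0.5079, 0.098, 0.0488]
tool_rot: [-0.0, 1.0, -0.003, 0.001]
contact_force: [0.3, -0.1, -0.3]
gripper_width: 0.007
grasp_force: 0.0
```

Call:
{"method": "send_rows", "body": {"slide": [[1, 0, 0], [2, 0, 0], [3, 0, 0], [4, 0, 0], [5, 0, 0], [6, 0, 0], [7, 0, 0], [7, 0, 0]], "roll": [0, 0, 0, 0, 0, 0, 0, 0], "claw": [0, 0, 0, 0, 0, 0, 0, 0]}}

```text
t: 3.43
eef_pos: [0.513, 0.0982, 0.0477]
tool_rot: [-0.0, 1.0, -0.002, 0.0]
contact_force: [-0.9, 0.2, 0.1]
gripper_width: -0.003
grasp_force: 0.0
```

Run:
```python
import cv2
from station import bot
a=bot.read_camera("top")[145:220,250:350,::-1];b=bot.read_camera("side")[180:265,245:335,::-1]
a=cv2.resize(a,(533,400),interpolation=cv2.INTER_CUBIC);b=cv2.resize(b,(424,400),interpolation=cv2.INTER_CUBIC)
cv2.imwrite("pics/c2.png",cv2.resize(cv2.hconcat([a,b])*1,(795,332)))
print(bot.get_obs()["eef_pos"],bot.get_obs()["q"])
```

```text
[0.51279028 0.0981313  0.04767305] [-0.0452054   0.46545258 -0.32553082  2.03053832  0.23031453  0.6800191
 -2.09428501]
```

View pics/c2.png

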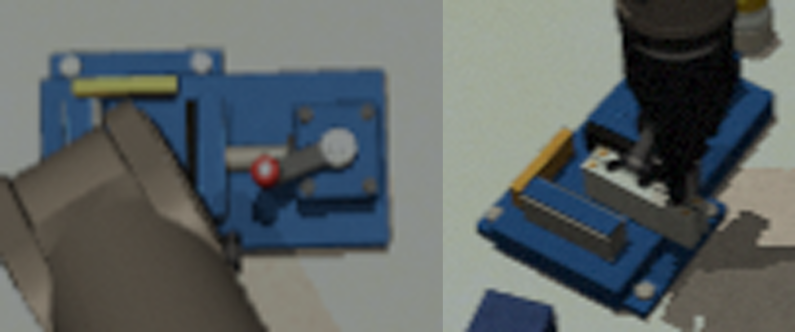

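The mould has moved almost to the stop and is still straight. I'll keep pushing gently.

Call:
{"method": "send_rows", "body": {"slide": [[0.5, 0, 0], [1, 0, 0], [1.5, 0, 0], [2, 0, 0], [2.5, 0, 0], [3, 0, 0], [3.5, 0, 0], [4, 0, 0]], "roll": [0, 0, 0, 0, 0, 0, 0, 0], "claw": [0, 0, 0, 0, 0, 0, 0, 0]}}

```text
t: 4.2
eef_pos: [0.5169, 0.0981, 0.0477]
tool_rot: [0.0, 1.0, -0.003, -0.0]
contact_force: [0.1, 0.1, 0.4]
gripper_width: 0.002
grasp_force: 0.0
```

Call:
{"method": "send_rows", "body": {"slide": [[0.5, 0, 0], [1, 0, 0], [1.5, 0, 0], [2, 0, 0], [2.5, 0, 0], [3, 0, 0], [3.5, 0, 0], [4, 0, 0]], "roll": [0, 0, 0, 0, 0, 0, 0, 0], "claw": [0, 0, 0, 0, 0, 0, 0, 0]}}

```text
t: 4.87
eef_pos: [0.5209, 0.0981, 0.0477]
tool_rot: [0.0, 1.0, -0.002, -0.0]
contact_force: [0.1, -0.6, 0.1]
gripper_width: -0.001
grasp_force: 0.0
```

Run:
```python
import cv2
from station import bot
b=bot.read_camera("side")[190:260,250:330,::-1]
cv2.imwrite("pics/c3.png",cv2.resize(cv2.convertScaleAbs(b,alpha=1.6),(640,560),interpolation=cv2.INTER_CUBIC))
```

```text
(no output)
```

View pics/c3.png

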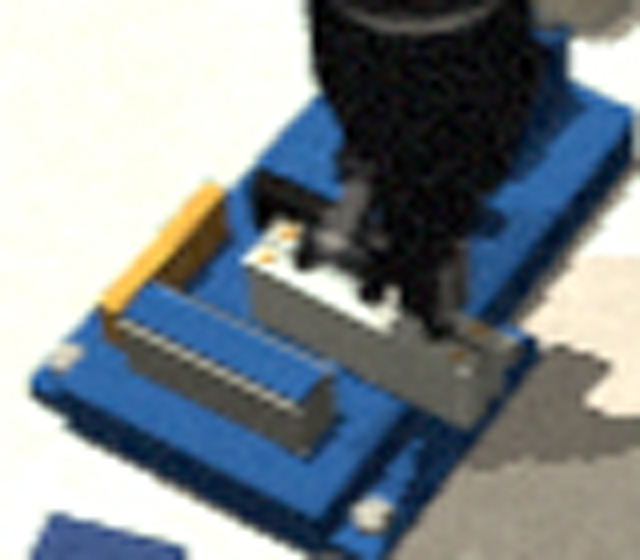

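Run:
```python
from h import *
np.set_printoptions(precision=4,suppress=True)
f=lambda u,v:(250+(u+.5)/8-.5,190+(v+.5)/8-.5)
for k,p in dict(nearfar=(248,265),farfar=(290,218),end_near=(478,375),end_far=(520,335)).items(): print(k,onz("side",f(*p),.066))
c=bot.camera_model("side")
def proj(P):
    q=c["camera_matrix"]@(c["camera_from_world"]@[*P,1])[:3];q=q[:2]/q[2];return (q-[250,190]+.5)*8-.5
for P in [(.521,.098,.0477),(.521,.098,.0477+.03),(.521+.011,.098+.0145,.0477),(.521-.011,.098-.0145,.0477),(.597,.115,.066),(.497,.115,.066),(.497,.091,.066),(.627,.15,.055),(.627,.08,.055)]: print(P,proj(P))
print(bot.get_obs())
```

```text
nearfar [0.5947 0.1137 0.066 ]
farfar [0.5945 0.0867 0.066 ]
end_near [0.494  0.1128 0.066 ]
end_far [0.4907 0.0893 0.066 ]
(0.521, 0.098, 0.0477) [438.7251 348.1875]
(0.521, 0.098, 0.07769999999999999) [436.3099 296.9653]
(0.532, 0.1125, 0.0477) [392.383  362.4658]
(0.51, 0.0835, 0.0477) [484.6864 334.0265]
(0.597, 0.115, 0.066) [240.8593 264.7762]
(0.497, 0.115, 0.066) [467.6187 375.802 ]
(0.497, 0.091, 0.066) [502.9462 331.0747]
(0.627, 0.15, 0.055) [122.4152 313.4727]
(0.627, 0.08, 0.055) [232.3102 192.1432]
{'t': 4.9167, 'q': array([-0.0437,  0.4755, -0.3236,  2.0122,  0.2312,  0.6884, -2.0891]), 'joint_vel': array([-0.0002, -0.0013, -0.001 , -0.    ,  0.0003, -0.0023, -0.0001]), 'joint_torque': array([ -0.0378, -50.1125,  -2.9738, -19.2307,  -0.004 ,   0.0344,
        -0.0017]), 'eef_pos': array([0.521 , 0.0981, 0.0477]), 'tool_rot': array([-0.    ,  1.    , -0.0025,  0.    ]), 'contact_force': array([-0.0477,  0.5561,  0.8403]), 'torque': array([-0.026 , -0.0162,  0.0433]), 'grasp_force': 0.0, 'gripper_width': 0.0007466069583695937}
```

Run:
```python
from h import *
import cv2
np.set_printoptions(precision=4,suppress=True)
for n in("side","top"):
    c=bot.camera_model(n)
    for P in [(.1758,-.651,.2057),(.1758,-.651,.2257),(.1758,-.651,.2857)]:
        q=c["camera_matrix"]@(c["camera_from_world"]@[*P,1])[:3];print(n,P,q[:2]/q[2])
a=cv2.imread("pics/side0.png")[30:110,480:550];b=cv2.imread("pics/top0.png")[310:370,560:640]
a=cv2.resize(a,None,fx=5,fy=5,interpolation=cv2.INTER_CUBIC);b=cv2.resize(b,None,fx=5,fy=5,interpolation=cv2.INTER_CUBIC)
b=cv2.copyMakeBorder(b,0,100,0,0,cv2.BORDER_CONSTANT)
cv2.imwrite("pics/g.png",cv2.convertScaleAbs(cv2.hconcat([a,b]),alpha=2))
```

```text
side (0.1758, -0.651, 0.2057) [501.8726 101.2939]
side (0.1758, -0.651, 0.2257) [503.9245  96.2296]
side (0.1758, -0.651, 0.2857) [510.3665  80.3293]
top (0.1758, -0.651, 0.2057) [580.6964 327.7165]
top (0.1758, -0.651, 0.2257) [585.4719 329.4761]
top (0.1758, -0.651, 0.2857) [600.8945 335.159 ]
```

View pics/g.png

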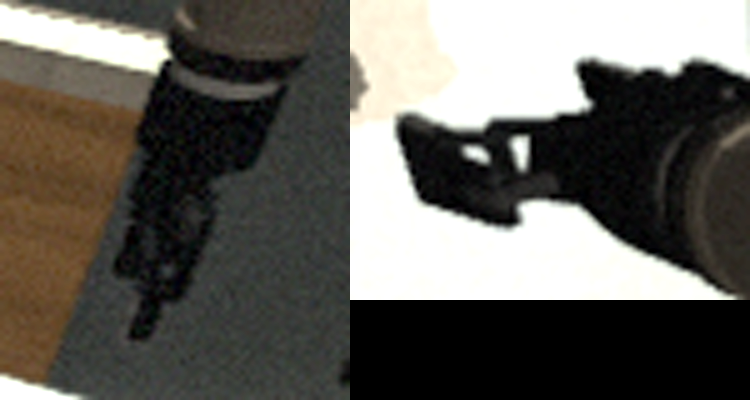

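Run:
```python
from h import *
c=bot.camera_model("side")
def pr(P):
    q=c["camera_matrix"]@(c["camera_from_world"]@[*P,1])[:3];return np.round(q[:2]/q[2],1)
for h in (.14,.16,.18,.2,.22): print(h,"start(ring seen ~525,48)",pr((.1758,-.651,.2057+h)),"now (ring seen ~300,195)",pr((.521,.098,.0477+h)))
import cv2
im=bot.read_camera("side");print(bot.get_obs()["t"])
b=im[150:262,240:340,::-1]
cv2.imwrite("pics/n.png",cv2.resize(cv2.convertScaleAbs(b,alpha=2.5,beta=10),(530,594),interpolation=cv2.INTER_CUBIC))
```

```text
0.14 start(ring seen ~525,48) [517.3  63.3] now (ring seen ~300,195) [302.9 200.8]
0.16 start(ring seen ~525,48) [519.7  57.3] now (ring seen ~300,195) [302.6 195.7]
0.18 start(ring seen ~525,48) [522.2  51.2] now (ring seen ~300,195) [302.4 190.4]
0.2 start(ring seen ~525,48) [524.7  44.9] now (ring seen ~300,195) [302.1 184.9]
0.22 start(ring seen ~525,48) [527.3  38.5] now (ring seen ~300,195) [301.9 179.3]
4.9667
```

View pics/n.png

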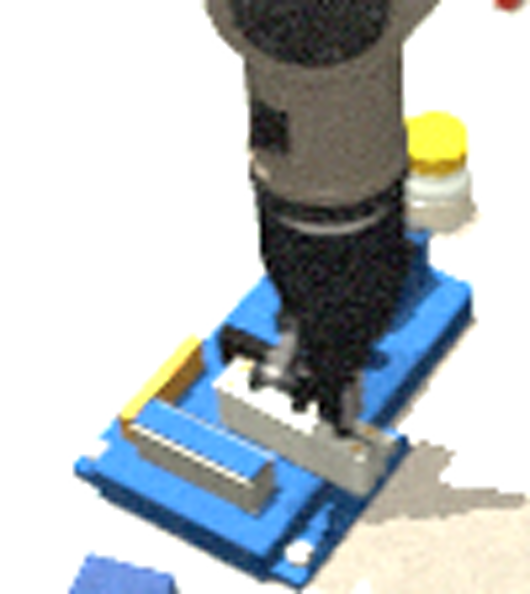

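Call:
{"method": "send_rows", "body": {"slide": [[0, -0.5, 0], [0, -1, 0], [0, -1.5, 0], [0, -2, 0], [0, -2.5, 0], [0, -3, 0], [0, -3.5, 0], [0, -4, 0]], "roll": [0, 0, 0, 0, 0, 0, 0, 0], "claw": [0, 0, 0, 0, 0, 0, 0, 0]}}

```text
t: 5.63
eef_pos: [0.5209, 0.1022, 0.0477]
tool_rot: [0.0, 1.0, -0.002, 0.0]
contact_force: [-0.9, 0.0, -0.8]
gripper_width: 0.003
grasp_force: 0.0
```

Run:
```python
from h import *
import cv2
im=bot.read_camera("side")[180:265,245:335];old=cv2.imread("pics/side0.png")[180:265,245:335,::-1]
# bright mould-top pixels: compare (low saturation, bright)
for n,a in(("old",old),("now",im)):
    m=cv2.inRange(cv2.cvtColor(a,cv2.COLOR_RGB2HSV),(0,0,150),(180,60,255))[20:75,20:75]
    ys,xs=np.where(m);print(n,len(xs),xs.min()+265,xs.max()+265,ys.min()+200,ys.max()+200, a.max())
```

```text
old 58 265 319 200 254 152
now 392 265 319 200 254 172
```

```bash
cat >> h.py <<'E'
import cv2
def shift(x0,x1,y0,y1,n="side",r=14):
    old=cv2.imread(f"pics/{n}0.png",0);new=cv2.cvtColor(bot.read_camera(n),cv2.COLOR_RGB2GRAY)
    s=cv2.matchTemplate(new[y0-r:y1+r,x0-r:x1+r],old[y0:y1,x0:x1],cv2.TM_CCOEFF_NORMED)
    _,v,_,l=cv2.minMaxLoc(s);return (l[0]-r,l[1]-r,round(v,3))
E
python3 - <<'E'
from h import *
print("mould far end",shift(277,296,216,233),"near end bottom",shift(300,314,228,246),"stop",shift(262,278,212,230))
E
```

```text
mould far end (0, 0, 0.705) near end bottom (-3, 4, 0.578) stop (0, 0, 0.999)
```

Call:
{"method": "send_rows", "body": {"slide": [[0, 0, -30], [0, 0, -65], [0, 0, -100], [0, 0, -140], [-10, 30, -160], [-20, 60, -160], [-20, 90, -160], [-20, 110, -160]], "roll": [0, 0, 0, 0, 0, 0, 0, 0], "claw": [0, 0, 0, 0, 0, 0, 0, 0]}}

```text
t: 6.5
eef_pos: [0.4997, -0.011, 0.2084]
tool_rot: [0.001, 1.0, -0.004, 0.001]
contact_force: [0.5, -0.5, -0.4]
gripper_width: 0.002
grasp_force: 0.0
```

Run:
```python
from h import *
print("mould far end",shift(277,296,216,233),"near end",shift(300,314,228,246),"stop",shift(262,278,212,230))
a=bot.read_camera("top")[145:235,250:350,::-1];b=bot.read_camera("side")[190:260,250:330,::-1]
a=cv2.resize(a,(400,360),interpolation=cv2.INTER_CUBIC);b=cv2.resize(b,(400,350),interpolation=cv2.INTER_CUBIC)
cv2.imwrite("pics/r.png",cv2.convertScaleAbs(cv2.hconcat([a[:350],b]),alpha=1.8))
```

```text
mould far end (0, 0, 0.998) near end (0, 0, 0.998) stop (0, 0, 0.999)
```

View pics/r.png

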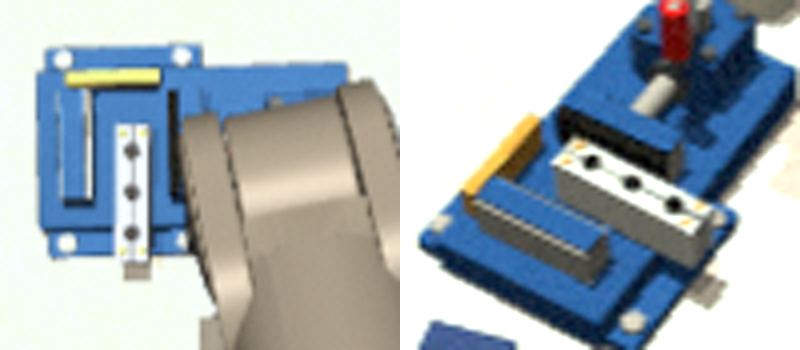

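The mould hasn't moved at all: its far end is still about 30 mm from the stop. The closed fingers met nothing, so pushing with them isn't reliable. I'll grip the free end across its width and slide it instead.

Call:
{"method": "send_rows", "body": {"slide": [[2, -30, 0], [4, -60, 0], [6, -90, 0], [8, -114, 20], [8, -114, 55], [8, -114, 85], [8, -114, 95], [8, -114, 95]], "roll": [-0.5, -0.5, -0.5, -0.5, -0.5, -0.5, -0.5, -0.5], "claw": [1, 1, 1, 1, 1, 1, 1, 1]}}

```text
t: 7.42
eef_pos: [0.5065, 0.1068, 0.1103]
tool_rot: [0.0, 1.0, 0.003, -0.003]
contact_force: [0.1, 0.6, 0.0]
gripper_width: 1.001
grasp_force: 0.0
```

Call:
{"method": "send_rows", "body": {"slide": [[0, 0, 15], [0, 0, 30], [0, 0, 45], [0, 0, 60], [0, 0, 70], [0, 0, 73], [0, 0, 73], [0, 0, 73]], "roll": [0, 0, 0, 0, 0, 0, 0, 0], "claw": [1, 1, 1, 1, 1, 1, 1, 1]}}

```text
t: 8.08
eef_pos: [0.5097, 0.1065, 0.0407]
tool_rot: [-0.0, 1.0, 0.002, 0.001]
contact_force: [0.5, 0.8, 0.8]
gripper_width: 0.996
grasp_force: 0.0
```

Call:
{"method": "send_rows", "body": {"slide": [[0, 3, 0], [0, 3, 0], [0, 3, 0], [0, 3, 0], [0, 3, 0], [0, 3, 0], [0, 3, 0], [0, 3, 0]], "roll": [0, 0, 0, 0, 0, 0, 0, 0], "claw": [0.6, 0.4, 0.2, 0.1, 0.1, 0.1, 0.1, 0.1], "force": 20}}

```text
t: 8.75
eef_pos: [0.509, 0.1031, 0.0399]
tool_rot: [0.0, 1.0, 0.002, 0.0]
contact_force: [0.6, -0.8, 3.8]
gripper_width: 0.263
grasp_force: 19.5
```

Run:
```python
from h import *
print("mould far end",shift(277,296,216,233),bot.get_obs()["gripper_width"])
```

```text
mould far end (-1, 0, 0.644) 0.26842509110018464
```

Call:
{"method": "send_rows", "body": {"slide": [[3, 0, 0], [7, 0, 0], [11, 0, 0], [15, 0, 0], [19, 0, 0], [22, 0, 0], [24, 0, 0], [26, 0, 0]], "roll": [0, 0, 0, 0, 0, 0, 0, 0], "claw": [0.1, 0.1, 0.1, 0.1, 0.1, 0.1, 0.1, 0.1]}}

```text
t: 9.47
eef_pos: [0.5317, 0.1038, 0.0398]
tool_rot: [0.001, 1.0, 0.002, -0.003]
contact_force: [-12.3, -0.8, 15.8]
gripper_width: 0.264
grasp_force: 21.2
```

Call:
{"method": "send_rows", "body": {"slide": [[0.5, 0, 0], [1, 0, 0], [1.5, 0, 0], [2, 0, 0], [2.5, 0, 0], [3, 0, 0], [3, 0, 0], [3, 0, 0]], "roll": [0, 0, 0, 0, 0, 0, 0, 0], "claw": [0.1, 0.1, 0.1, 0.1, 0.1, 0.1, 0.1, 0.1]}}

```text
t: 10.13
eef_pos: [0.5348, 0.1038, 0.0398]
tool_rot: [0.0, 1.0, 0.002, -0.003]
contact_force: [-10.8, 0.2, 14.3]
gripper_width: 0.267
grasp_force: 21.0
```

Run:
```python
from h import *
c=bot.camera_model("side")
def pr(P):
    q=c["camera_matrix"]@(c["camera_from_world"]@[*P,1])[:3];return q[:2]/q[2]
for d in(.026,.028,.03,.032): print(d,pr((.597+d,.103,.066))-pr((.597,.103,.066)))
old=cv2.imread("pics/side0.png",0);new=cv2.cvtColor(bot.read_camera("side"),cv2.COLOR_RGB2GRAY)
f=lambda im:cv2.resize(im,None,fx=4,fy=4,interpolation=cv2.INTER_CUBIC)
x0,x1,y0,y1=277,292,216,234
s=cv2.matchTemplate(f(new[y0-14:y1+6,x0-16:x1+6]),f(old[y0:y1,x0:x1]),cv2.TM_CCOEFF_NORMED)
_,v,_,l=cv2.minMaxLoc(s);print(l[0]/4-16,l[1]/4-14,v)
```

```text
0.026 [-7.04878924 -3.42012052]
0.028 [-7.58619814 -3.68087497]
0.03 [-8.12292703 -3.94129949]
0.032 [-8.65897721 -4.20139468]
-7.0 -2.75 0.28670576214790344
```

Call:
{"method": "send_rows", "body": {"slide": [[0, 0, -1], [0, 0, -1.5], [0.5, 0, -1.5], [1, 0, -1.5], [1.5, 0, -1.5], [2, 0, -1.5], [2.5, 0, -1.5], [3, 0, -1.5]], "roll": [0, 0, 0, 0, 0, 0, 0, 0], "claw": [0.1, 0.1, 0.1, 0.1, 0.1, 0.1, 0.1, 0.1]}}

```text
t: 10.85
eef_pos: [0.5407, 0.1031, 0.041]
tool_rot: [0.0, 1.0, 0.002, -0.0]
contact_force: [-2.1, -0.5, -1.0]
gripper_width: 0.265
grasp_force: 19.6
```

Call:
{"method": "send_rows", "body": {"slide": [[0.4, 0, 0], [0.8, 0, 0], [1.2, 0, 0], [1.6, 0, 0], [2, 0, 0], [2, 0, 0], [2, 0, 0], [2, 0, 0]], "roll": [0, 0, 0, 0, 0, 0, 0, 0], "claw": [0.1, 0.1, 0.1, 0.1, 0.1, 0.1, 0.1, 0.1]}}

```text
t: 11.52
eef_pos: [0.5407, 0.103, 0.0406]
tool_rot: [0.001, 1.0, 0.002, -0.002]
contact_force: [-6.5, -1.6, 0.3]
gripper_width: 0.266
grasp_force: 19.8
```

Call:
{"method": "send_rows", "body": {"slide": [[0, 0, 0], [0, 0, 0], [0, 0, -2], [0, 0, -8], [0, 0, -25], [0, 0, -55], [0, 0, -90], [0, 0, -110]], "roll": [0, 0, 0, 0, 0, 0, 0, 0], "claw": [0.31, 0.31, 0.31, 0.31, 0.31, 0.31, 0.31, 0.5]}}

```text
t: 12.18
eef_pos: [0.5448, 0.1039, 0.1553]
tool_rot: [-0.001, 1.0, 0.002, 0.002]
contact_force: [1.1, 0.9, -0.3]
gripper_width: 0.435
grasp_force: 0.0
```

Call:
{"method": "send_rows", "body": {"slide": [[0, 20, 0], [0, 45, 0], [0, 70, 0], [0, 70, 0], [0, 70, 0], [0, 70, 0], [0, 70, 0], [0, 70, 0]], "roll": [0, 0, 0, 0, 0, 0, 0, 0], "claw": [0.5, 0.5, 0.5, 0.5, 0.5, 0.5, 0.5, 0.5]}}

```text
t: 12.85
eef_pos: [0.5433, 0.0347, 0.1514]
tool_rot: [-0.0, 1.0, 0.003, 0.0]
contact_force: [-0.3, -0.2, -0.3]
gripper_width: 0.498
grasp_force: 0.0
```

Run:
```python
from h import *
np.set_printoptions(precision=4,suppress=True)
old=cv2.imread("pics/side0.png",0);im=bot.read_camera("side");new=cv2.cvtColor(im,cv2.COLOR_RGB2GRAY)
f=lambda im:cv2.resize(im,None,fx=4,fy=4,interpolation=cv2.INTER_CUBIC)
for x0,x1,y0,y1 in((277,296,214,234),(300,314,226,246)):
    s=cv2.matchTemplate(f(new[y0-14:y1+6,x0-16:x1+6]),f(old[y0:y1,x0:x1]),cv2.TM_CCOEFF_NORMED)
    _,v,_,l=cv2.minMaxLoc(s);print(l[0]/4-16,l[1]/4-14,v)
t=bot.read_camera("top")
cv2.imwrite("pics/t5.png",t[:,:,::-1]);cv2.imwrite("pics/s5.png",im[:,:,::-1])
# red knob in both
for n,a in(("top",t),("side",im)):
    m=cv2.inRange(cv2.cvtColor(a,cv2.COLOR_RGB2HSV),(170,130,60),(180,255,255))|cv2.inRange(cv2.cvtColor(a,cv2.COLOR_RGB2HSV),(0,130,60),(6,255,255))
    k,_,st,ce=cv2.connectedComponentsWithStats(m);print(n,[(s[:5].tolist(),c.round(1).tolist()) for s,c in zip(st[1:],ce[1:]) if s[4]>5])
print(bot.get_obs()["eef_pos"])
```

```text
-0.5 0.0 0.8051165342330933
-9.25 -4.25 0.772732138633728
top [([550, 103, 4, 5, 13], [551.5, 104.7]), ([538, 108, 30, 21, 89], [552.9, 117.8]), ([543, 111, 6, 6, 6], [545.5, 113.5]), ([424, 148, 29, 10, 212], [437.8, 152.2])]
side [([358, 73, 3, 16, 33], [359.5, 80.7]), ([333, 135, 12, 16, 93], [338.6, 142.6])]
[0.5432 0.0343 0.1513]
```

Call:
{"method": "send_rows", "body": {"slide": [[12, 6, 0], [24, 11.5, 0], [24, 11.5, 0], [24, 11.5, 10], [24, 11.5, 25], [24, 11.5, 40], [24, 11.5, 46], [24, 11.5, 46]], "roll": [0, 0, 0, 0, 0, 0, 0, 0], "claw": [0.42, 0.42, 0.42, 0.42, 0.42, 0.42, 0.42, 0.42]}}

```text
t: 13.62
eef_pos: [0.565, 0.0222, 0.1031]
tool_rot: [0.0, 1.0, 0.002, -0.002]
contact_force: [-0.3, 0.3, -0.1]
gripper_width: 0.42
grasp_force: 0.0
```

Call:
{"method": "send_rows", "body": {"slide": [[0, 0, 0], [0, 0, 0], [0, 0, 0], [0, 0, 0], [0, 0, 0], [0, 0, 0], [0, 0, 0], [0, 0, 0]], "roll": [0, 0, 0, 0, 0, 0, 0, 0], "claw": [0.3, 0.2, 0.1, 0.1, 0.1, 0.1, 0.1, 0.1], "force": 40}}

```text
t: 14.28
eef_pos: [0.5674, 0.0219, 0.1057]
tool_rot: [-0.0, 1.0, 0.002, 0.0]
contact_force: [-2.5, -0.4, 4.8]
gripper_width: 0.174
grasp_force: 39.5
```

```bash
cat > circ.py <<'E'
import sys,numpy as np
# start,step(deg per row),n calls ; crank angle th from start, knob bearing 109.5-th
def tab(a,st):
    p=lambda t:50*np.array([np.cos(np.radians(109.5-t)),-np.sin(np.radians(109.5-t))])
    return [np.round(p(a+st*i)-p(a),1).tolist()+[0] for i in range(1,9)]
a=float(sys.argv[1])
for st in map(float,sys.argv[2:]): print(a,st,tab(a,st)); a+=8*st
E
python3 circ.py 0 7 12 12 12
```

```text
0.0 7.0 [[5.9, -1.7, 0], [11.9, -2.6, 0], [18.0, -2.9, 0], [24.1, -2.3, 0], [30.1, -1.0, 0], [35.8, 0.9, 0], [41.3, 3.6, 0], [46.4, 6.9, 0]]
56.0 12.0 [[7.7, 7.1, 0], [13.8, 15.6, 0], [17.9, 25.2, 0], [20.0, 35.4, 0], [19.9, 45.9, 0], [17.7, 56.1, 0], [13.3, 65.6, 0], [7.1, 74.0, 0]]
152.0 12.0 [[-7.8, 6.9, 0], [-16.9, 12.1, 0], [-26.9, 15.2, 0], [-37.3, 16.2, 0], [-47.7, 15.0, 0], [-57.6, 11.7, 0], [-66.6, 6.4, 0], [-74.3, -0.6, 0]]
248.0 12.0 [[-6.1, -8.5, 0], [-10.2, -18.1, 0], [-12.3, -28.3, 0], [-12.2, -38.8, 0], [-10.0, -49.0, 0], [-5.6, -58.5, 0], [0.6, -66.9, 0], [8.4, -73.8, 0]]
```

Call:
{"method": "send_rows", "body": {"slide": [[5.9, -1.7, 0], [11.9, -2.6, 0], [18.0, -2.9, 0], [24.1, -2.3, 0], [30.1, -1.0, 0], [35.8, 0.9, 0], [41.3, 3.6, 0], [46.4, 6.9, 0]], "roll": [0, 0, 0, 0, 0, 0, 0, 0], "claw": [0.05, 0.05, 0.05, 0.05, 0.05, 0.05, 0.05, 0.05]}}

```text
t: 14.95
eef_pos: [0.613, 0.0169, 0.1056]
tool_rot: [-0.001, 1.0, 0.003, -0.001]
contact_force: [-6.0, 3.7, 7.9]
gripper_width: 0.179
grasp_force: 39.8
```

Call:
{"method": "send_rows", "body": {"slide": [[7.7, 7.1, -1], [13.8, 15.6, -1.5], [17.9, 25.2, -1.5], [20.0, 35.4, -1.5], [19.9, 45.9, -1.5], [17.7, 56.1, -1.5], [13.3, 65.6, -1.5], [7.1, 74.0, -1.5]], "roll": [0, 0, 0, 0, 0, 0, 0, 0], "claw": [0.05, 0.05, 0.05, 0.05, 0.05, 0.05, 0.05, 0.05]}}

```text
t: 15.62
eef_pos: [0.6232, -0.0571, 0.1063]
tool_rot: [-0.001, 1.0, 0.003, 0.002]
contact_force: [6.0, 4.0, -6.5]
gripper_width: 0.179
grasp_force: 39.1
```

Call:
{"method": "send_rows", "body": {"slide": [[-7.8, 6.9, 0], [-16.9, 12.1, 0], [-26.9, 15.2, 0], [-37.3, 16.2, 0], [-47.7, 15.0, 0], [-57.6, 11.7, 0], [-66.6, 6.4, 0], [-74.3, -0.6, 0]], "roll": [0, 0, 0, 0, 0, 0, 0, 0], "claw": [0.05, 0.05, 0.05, 0.05, 0.05, 0.05, 0.05, 0.05]}}

```text
t: 16.28
eef_pos: [0.5483, -0.0589, 0.1062]
tool_rot: [-0.0, 1.0, 0.002, 0.002]
contact_force: [9.2, -0.0, -11.0]
gripper_width: 0.176
grasp_force: 39.2
```

Call:
{"method": "send_rows", "body": {"slide": [[-5.3, -8.5, 0.5], [-9.4, -18.1, 1], [-11.5, -28.3, 1], [-11.4, -38.8, 1], [-9.2, -49.0, 1], [-4.8, -58.5, 1], [1.4, -66.9, 1], [9.2, -73.8, 1]], "roll": [0, 0, 0, 0, 0, 0, 0, 0], "claw": [0.05, 0.05, 0.05, 0.05, 0.05, 0.05, 0.05, 0.05]}}

```text
t: 16.95
eef_pos: [0.554, 0.0143, 0.1056]
tool_rot: [0.001, 1.0, 0.001, -0.002]
contact_force: [-5.2, -3.2, 7.7]
gripper_width: 0.173
grasp_force: 41.1
```

```bash
python3 circ.py 344 4 4 4 4 4 4
```

```text
344.0 4.0 [[2.9, -1.9, 0], [5.9, -3.6, 0], [9.1, -5.1, 0], [12.3, -6.4, 0], [15.7, -7.5, 0], [19.1, -8.3, 0], [22.5, -8.9, 0], [26.0, -9.2, 0]]
376.0 4.0 [[3.5, -0.1, 0], [7.0, 0.1, 0], [10.4, 0.5, 0], [13.9, 1.1, 0], [17.3, 2.0, 0], [20.6, 3.1, 0], [23.8, 4.4, 0], [26.9, 6.0, 0]]
408.0 4.0 [[3.0, 1.8, 0], [5.9, 3.7, 0], [8.6, 5.9, 0], [11.2, 8.3, 0], [13.6, 10.8, 0], [15.8, 13.5, 0], [17.8, 16.3, 0], [19.7, 19.3, 0]]
440.0 4.0 [[1.6, 3.1, 0], [3.0, 6.3, 0], [4.2, 9.6, 0], [5.1, 12.9, 0], [5.8, 16.4, 0], [6.3, 19.8, 0], [6.5, 23.3, 0], [6.4, 26.8, 0]]
472.0 4.0 [[-0.3, 3.5, 0], [-0.8, 6.9, 0], [-1.5, 10.3, 0], [-2.5, 13.7, 0], [-3.8, 17.0, 0], [-5.2, 20.1, 0], [-6.9, 23.2, 0], [-8.7, 26.1, 0]]
504.0 4.0 [[-2.1, 2.8, 0], [-4.3, 5.5, 0], [-6.8, 7.9, 0], [-9.4, 10.3, 0], [-12.2, 12.4, 0], [-15.1, 14.3, 0], [-18.1, 16.0, 0], [-21.3, 17.5, 0]]
```

Call:
{"method": "send_rows", "body": {"slide": [[2.9, -1.9, -0.5], [5.9, -3.6, -0.5], [9.1, -5.1, -0.5], [12.3, -6.4, -0.5], [15.7, -7.5, -0.5], [19.1, -8.3, -0.5], [22.5, -8.9, -0.5], [26.0, -9.2, -0.5]], "roll": [0, 0, 0, 0, 0, 0, 0, 0], "claw": [0.05, 0.05, 0.05, 0.05, 0.05, 0.05, 0.05, 0.05]}}

```text
t: 17.62
eef_pos: [0.5797, 0.0249, 0.1058]
tool_rot: [0.0, 1.0, 0.002, -0.002]
contact_force: [-5.7, -0.5, 5.9]
gripper_width: 0.177
grasp_force: 40.8
```

Call:
{"method": "send_rows", "body": {"slide": [[3.5, -0.1, 0], [7.0, 0.1, 0], [10.4, 0.5, 0], [13.9, 1.1, 0], [17.3, 2.0, 0], [20.6, 3.1, 0], [23.8, 4.4, 0], [26.9, 6.0, 0]], "roll": [0, 0, 0, 0, 0, 0, 0, 0], "claw": [0.05, 0.05, 0.05, 0.05, 0.05, 0.05, 0.05, 0.05]}}

```text
t: 18.28
eef_pos: [0.6069, 0.0203, 0.1058]
tool_rot: [-0.001, 1.0, 0.002, -0.002]
contact_force: [-6.2, 3.1, 4.1]
gripper_width: 0.173
grasp_force: 40.7
```

```bash
python3 circ.py 408 3 3 3 3 3 3
```

```text
408.0 3.0 [[2.3, 1.3, 0], [4.5, 2.7, 0], [6.6, 4.3, 0], [8.6, 5.9, 0], [10.6, 7.7, 0], [12.4, 9.5, 0], [14.2, 11.5, 0], [15.8, 13.5, 0]]
432.0 3.0 [[1.5, 2.1, 0], [3.0, 4.3, 0], [4.3, 6.6, 0], [5.5, 8.9, 0], [6.5, 11.3, 0], [7.5, 13.7, 0], [8.3, 16.2, 0], [9.0, 18.8, 0]]
456.0 3.0 [[0.5, 2.6, 0], [1.0, 5.1, 0], [1.2, 7.7, 0], [1.4, 10.4, 0], [1.4, 13.0, 0], [1.2, 15.6, 0], [1.0, 18.2, 0], [0.5, 20.8, 0]]
480.0 3.0 [[-0.5, 2.6, 0], [-1.2, 5.1, 0], [-2.0, 7.6, 0], [-3.0, 10.0, 0], [-4.0, 12.4, 0], [-5.2, 14.7, 0], [-6.5, 17.0, 0], [-8.0, 19.2, 0]]
504.0 3.0 [[-1.5, 2.1, 0], [-3.2, 4.2, 0], [-4.9, 6.1, 0], [-6.8, 7.9, 0], [-8.7, 9.7, 0], [-10.8, 11.3, 0], [-12.9, 12.9, 0], [-15.1, 14.3, 0]]
528.0 3.0 [[-2.3, 1.3, 0], [-4.6, 2.5, 0], [-7.0, 3.6, 0], [-9.4, 4.5, 0], [-11.9, 5.3, 0], [-14.5, 6.0, 0], [-17.0, 6.5, 0], [-19.6, 6.9, 0]]
```

Call:
{"method": "send_rows", "body": {"slide": [[2.3, 1.3, 0], [4.5, 2.7, 0], [6.6, 4.3, 0], [8.6, 5.9, 0], [10.6, 7.7, 0], [12.4, 9.5, 0], [14.2, 11.5, 0], [15.8, 13.5, 0]], "roll": [0, 0, 0, 0, 0, 0, 0, 0], "claw": [0.05, 0.05, 0.05, 0.05, 0.05, 0.05, 0.05, 0.05]}}

```text
t: 18.95
eef_pos: [0.6232, 0.0078, 0.1058]
tool_rot: [-0.001, 1.0, 0.003, -0.001]
contact_force: [-3.9, 4.2, 2.1]
gripper_width: 0.175
grasp_force: 40.5
```

Call:
{"method": "send_rows", "body": {"slide": [[1.5, 2.1, 0], [3.0, 4.3, 0], [4.3, 6.6, 0], [5.5, 8.9, 0], [6.5, 11.3, 0], [7.5, 13.7, 0], [8.3, 16.2, 0], [9.0, 18.8, 0]], "roll": [0, 0, 0, 0, 0, 0, 0, 0], "claw": [0.05, 0.05, 0.05, 0.05, 0.05, 0.05, 0.05, 0.05]}}

```text
t: 19.62
eef_pos: [0.633, -0.0101, 0.1059]
tool_rot: [-0.002, 1.0, 0.003, -0.0]
contact_force: [-2.0, 5.0, 0.7]
gripper_width: 0.174
grasp_force: 40.4
```

Call:
{"method": "send_rows", "body": {"slide": [[0.5, 2.6, 0], [1.0, 5.1, 0], [1.2, 7.7, 0], [1.4, 10.4, 0], [1.4, 13.0, 0], [1.2, 15.6, 0], [1.0, 18.2, 0], [0.5, 20.8, 0]], "roll": [0, 0, 0, 0, 0, 0, 0, 0], "claw": [0.05, 0.05, 0.05, 0.05, 0.05, 0.05, 0.05, 0.05]}}

```text
t: 20.28
eef_pos: [0.6349, -0.0301, 0.1061]
tool_rot: [-0.002, 1.0, 0.003, 0.001]
contact_force: [2.3, 8.8, -2.1]
gripper_width: 0.172
grasp_force: 40.1
```

```bash
python3 circ.py 480 1.5 1 1
```

```text
480.0 1.5 [[-0.3, 1.3, 0], [-0.5, 2.6, 0], [-0.9, 3.8, 0], [-1.2, 5.1, 0], [-1.6, 6.3, 0], [-2.0, 7.6, 0], [-2.5, 8.8, 0], [-3.0, 10.0, 0]]
492.0 1.0 [[-0.3, 0.8, 0], [-0.7, 1.6, 0], [-1.1, 2.4, 0], [-1.4, 3.2, 0], [-1.8, 4.0, 0], [-2.3, 4.7, 0], [-2.7, 5.5, 0], [-3.1, 6.2, 0]]
500.0 1.0 [[-0.4, 0.7, 0], [-0.9, 1.5, 0], [-1.4, 2.2, 0], [-1.9, 2.9, 0], [-2.4, 3.7, 0], [-2.9, 4.4, 0], [-3.4, 5.1, 0], [-4.0, 5.7, 0]]
```

Call:
{"method": "send_rows", "body": {"slide": [[-0.3, 1.3, 0], [-0.5, 2.6, 0], [-0.9, 3.8, 0], [-1.2, 5.1, 0], [-1.6, 6.4, 0], [-2.0, 7.6, 0], [-2.5, 8.8, 0], [-3.0, 10.0, 0]], "roll": [0, 0, 0, 0, 0, 0, 0, 0], "claw": [0.05, 0.05, 0.05, 0.05, 0.05, 0.05, 0.05, 0.05]}}

```text
t: 20.95
eef_pos: [0.633, -0.0392, 0.1062]
tool_rot: [-0.003, 1.0, 0.004, 0.002]
contact_force: [4.6, 9.5, -4.4]
gripper_width: 0.177
grasp_force: 39.9
```

Call:
{"method": "send_rows", "body": {"slide": [[-0.4, 1.0, 0], [-0.8, 2.0, 0], [-1.3, 3.0, 0], [-1.8, 4.0, 0], [-2.3, 4.8, 0], [-2.9, 5.8, 0], [-3.5, 6.8, 0], [-4.1, 7.8, 0]], "roll": [0, 0, 0, 0, 0, 0, 0, 0], "claw": [0.05, 0.05, 0.05, 0.05, 0.05, 0.05, 0.05, 0.05]}}

```text
t: 21.62
eef_pos: [0.63, -0.0467, 0.1063]
tool_rot: [-0.003, 1.0, 0.004, 0.003]
contact_force: [7.3, 8.8, -6.3]
gripper_width: 0.178
grasp_force: 39.8
```

Run:
```python
from h import *
np.set_printoptions(precision=4,suppress=True)
F=[];P=[]
for i in range(8):
    im=bot.read_camera("top" if i%2 else "side");o=bot.get_obs();F.append(o["contact_force"]);P.append(o["eef_pos"])
print(np.array(F),np.mean(P,0))
b=np.radians(-28);print(np.array(F)@[np.sin(b),-np.cos(b),0])
```

```text
[[ 7.3605  9.3882 -6.1548]
 [ 6.6072  9.0487 -6.1757]
 [ 6.9205 10.4767 -7.2452]
 [ 6.9335  9.0055 -6.2099]
 [ 7.4354  9.0244 -6.3781]
 [ 6.5664  8.6549 -6.4707]
 [ 7.558   8.6342 -4.7945]
 [ 6.5451  8.5917 -6.109 ]] [ 0.6299 -0.047   0.1063]
[-11.7448 -11.0914 -12.4993 -11.2065 -11.4588 -10.7246 -11.1718 -10.6588]
```

Call:
{"method": "send_rows", "body": {"slide": [[-0.5, 0.8, 0], [-1.0, 1.5, 0], [-1.4, 2.2, 0], [-1.9, 2.9, 0], [-2.4, 3.6, 0], [-2.9, 4.3, 0], [-2.9, 4.3, 0], [-2.9, 4.3, 0]], "roll": [0, 0, 0, 0, 0, 0, 0, 0], "claw": [0.05, 0.05, 0.05, 0.05, 0.05, 0.05, 0.05, 0.05]}}

```text
t: 22.68
eef_pos: [0.6275, -0.0511, 0.1063]
tool_rot: [-0.003, 1.0, 0.004, 0.003]
contact_force: [8.3, 9.3, -7.4]
gripper_width: 0.181
grasp_force: 39.7
```

Run:
```python
from h import *
np.set_printoptions(precision=4,suppress=True)
o=bot.get_obs();print(o["contact_force"],o["eef_pos"])
import cv2
b=bot.read_camera("side")[190:260,250:330,::-1]
a=bot.read_camera("top")[145:220,250:350,::-1];cv2.imwrite("pics/t9.png",a)
cv2.imwrite("pics/f.png",cv2.convertScaleAbs(cv2.hconcat([cv2.resize(b,(400,350),interpolation=cv2.INTER_CUBIC),cv2.resize(a,(400,350),interpolation=cv2.INTER_CUBIC)]),alpha=1.8))
```

```text
[ 8.2594  9.2704 -7.3686] [ 0.6275 -0.0511  0.1063]
```

Call:
{"method": "send_rows", "body": {"slide": [[0.8, -1.2, 0], [1.6, -2.4, 0.5], [1.6, -2.4, 0.5], [1.6, -2.4, 0.5], [1.6, -2.4, 0.5], [1.6, -2.4, -10], [1.6, -2.4, -40], [1.6, -2.4, -75]], "roll": [0, 0, 0, 0, 0, 0, 0, 0], "claw": [0.05, 0.05, 0.3, 0.42, 0.42, 0.42, 0.42, 0.42]}}

```text
t: 23.45
eef_pos: [0.6237, -0.0546, 0.1805]
tool_rot: [-0.0, 1.0, 0.002, -0.002]
contact_force: [1.4, 0.6, 0.1]
gripper_width: 0.421
grasp_force: 0.0
```

Call:
{"method": "send_rows", "body": {"slide": [[0, 35, -10], [0, 70, -20], [0, 105, -20], [0, 140, -20], [0, 175, -20], [0, 210, -20], [0, 240, -20], [0, 250, -20]], "roll": [0, 0, 0, 0, 0, 0, 0, 0], "claw": [0.42, 0.42, 0.42, 0.42, 0.42, 0.42, 0.42, 0.42]}}

```text
t: 24.12
eef_pos: [0.6246, -0.3117, 0.2018]
tool_rot: [0.002, 1.0, -0.002, -0.0]
contact_force: [-0.2, -1.1, -0.8]
gripper_width: 0.42
grasp_force: 0.0
```

Run:
```python
from h import *
b=bot.read_camera("side")[190:260,250:330,::-1];a=bot.read_camera("top")[145:220,250:350,::-1]
cv2.imwrite("pics/f2.png",cv2.convertScaleAbs(cv2.hconcat([cv2.resize(b,(300,262),interpolation=cv2.INTER_CUBIC),cv2.copyMakeBorder(cv2.resize(a,(500,375),interpolation=cv2.INTER_CUBIC),0,0,0,0,cv2.BORDER_CONSTANT)[:262]]),alpha=1.8))
```

```text
(no output)
```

View pics/f2.png

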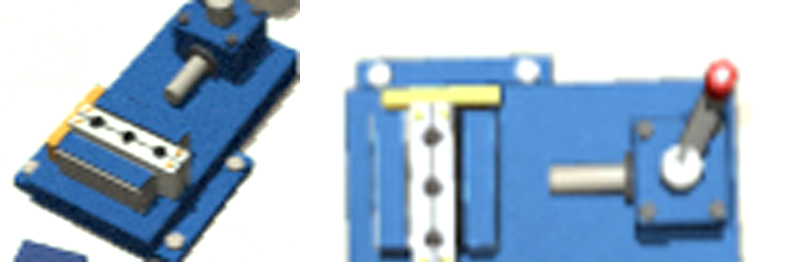

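Run:
```python
from h import *
def knob(a):
    h=cv2.cvtColor(a,cv2.COLOR_RGB2HSV);m=cv2.inRange(h,(168,100,50),(180,255,255))|cv2.inRange(h,(0,100,50),(8,255,255))
    m[:140]=0;m[225:]=0;m[:,:280]=0;m[:,350:]=0;m=cv2.morphologyEx(m,cv2.MORPH_CLOSE,np.ones((3,3)))
    ys,xs=np.where(m);return onz("top",(xs.mean(),ys.mean()),.13)
for n,a in(("start",cv2.imread("pics/top0.png")[:,:,::-1].copy()),("now",bot.read_camera("top"))):
    k=knob(a);v=k[:2]-[.584,-.0235];print(n,k,np.linalg.norm(v),np.degrees(np.arctan2(v[1],v[0])))
print(shift(262,272,212,230),bot.get_obs()["t"])
```

```text
start [0.56610379 0.02349389 0.13      ] 0.05028618133622079 110.84783568443595
now [ 0.62831779 -0.04519635  0.13      ] 0.049343671311640025 -26.08465844269608
(-1, 1, 0.949) 24.3167
```

The mould is square and against the stop, but the image puts the knob a few degrees behind the commanded angle. I'll regrip and check the bite force.

Call:
{"method": "send_rows", "body": {"slide": [[1, -38, 0], [2, -76, 0], [3, -114, 0], [4, -152, 0], [4, -190, 0], [4, -228, 0], [4, -258, 0], [4, -266, 10]], "roll": [0, 0, 0, 0, 0, 0, 0, 0], "claw": [0.42, 0.42, 0.42, 0.42, 0.42, 0.42, 0.42, 0.42]}}

```text
t: 24.98
eef_pos: [0.6302, -0.0267, 0.1939]
tool_rot: [-0.002, 1.0, 0.008, 0.002]
contact_force: [1.6, 1.5, 0.2]
gripper_width: 0.42
grasp_force: 0.0
```

Call:
{"method": "send_rows", "body": {"slide": [[0, 0, 0], [0, 0, 20], [0, 0, 45], [0, 0, 65], [0, 0, 80], [0, 0, 86], [0, 0, 86], [0, 0, 86]], "roll": [0, 0, 0, 0, 0, 0, 0, 0], "claw": [0.42, 0.42, 0.42, 0.42, 0.42, 0.42, 0.42, 0.42]}}

```text
t: 25.65
eef_pos: [0.6298, -0.0384, 0.1058]
tool_rot: [0.0, 1.0, 0.002, 0.0]
contact_force: [-0.2, -0.2, 0.3]
gripper_width: 0.418
grasp_force: 0.0
```

Call:
{"method": "send_rows", "body": {"slide": [[0, 0, 0], [0, 0, 0], [0, 0, 0], [0, 0, 0], [0, 0, 0], [0, 0, 0], [0, 0, 0], [0, 0, 0]], "roll": [0, 0, 0, 0, 0, 0, 0, 0], "claw": [0.3, 0.2, 0.1, 0.05, 0.05, 0.05, 0.05, 0.05]}}

```text
t: 26.32
eef_pos: [0.6309, -0.0386, 0.1068]
tool_rot: [0.0, 1.0, 0.002, 0.001]
contact_force: [-0.6, -1.4, 5.8]
gripper_width: 0.176
grasp_force: 39.0
```

Call:
{"method": "send_rows", "body": {"slide": [[-0.4, 1.0, -0.5], [-0.8, 2.0, -1], [-1.2, 3.0, -1], [-1.6, 4.0, -1], [-2.1, 5.0, -1], [-2.5, 6.0, -1], [-3.0, 7.0, -1], [-3.4, 8.0, -1]], "roll": [0, 0, 0, 0, 0, 0, 0, 0], "claw": [0.05, 0.05, 0.05, 0.05, 0.05, 0.05, 0.05, 0.05]}}

```text
t: 26.98
eef_pos: [0.6297, -0.0411, 0.1073]
tool_rot: [-0.003, 1.0, 0.004, 0.004]
contact_force: [9.2, 7.6, -2.5]
gripper_width: 0.171
grasp_force: 39.0
```

Call:
{"method": "send_rows", "body": {"slide": [[-0.2, 1.0, 0], [-0.4, 2.0, 0], [-0.7, 3.0, 0], [-1.0, 4.0, 0], [-1.4, 5.0, 0], [-1.8, 6.0, 0], [-2.2, 7.0, 0], [-2.6, 8.0, 0]], "roll": [0, 0, 0, 0, 0, 0, 0, 0], "claw": [0.05, 0.05, 0.05, 0.05, 0.05, 0.05, 0.05, 0.05]}}

```text
t: 27.65
eef_pos: [0.6268, -0.0482, 0.1072]
tool_rot: [-0.003, 1.0, 0.004, 0.003]
contact_force: [8.4, 9.7, -1.9]
gripper_width: 0.173
grasp_force: 39.1
```

Call:
{"method": "send_rows", "body": {"slide": [[-0.3, 0.5, 0], [-0.6, 0.9, 0], [-0.9, 1.4, 0], [-1.2, 1.8, 0], [-1.5, 2.3, 0], [-1.8, 2.8, 0], [-2.1, 3.2, 0], [-2.3, 3.7, 0]], "roll": [0, 0, 0, 0, 0, 0, 0, 0], "claw": [0.05, 0.05, 0.05, 0.05, 0.05, 0.05, 0.05, 0.05]}}

```text
t: 28.32
eef_pos: [0.6248, -0.0517, 0.1072]
tool_rot: [-0.003, 1.0, 0.004, 0.004]
contact_force: [8.8, 10.0, -2.0]
gripper_width: 0.169
grasp_force: 39.0
```

Run:
```python
from h import *
np.set_printoptions(precision=4,suppress=True)
F=[]
for i in range(4):
    F.append(bot.get_obs()["contact_force"]);bot.read_camera("side")
b=np.radians(-34);print(np.array(F)@[np.sin(b),-np.cos(b),0],bot.get_obs()["eef_pos"])
```

```text
[-13.1971 -12.6146 -12.7922 -12.218 ] [ 0.6247 -0.0518  0.1072]
```

Call:
{"method": "send_rows", "body": {"slide": [[0.6, -0.9, 0], [1.2, -1.7, 0], [1.2, -1.7, 0], [1.2, -1.7, 0], [1.2, -1.7, 0], [1.2, -1.7, -10], [1.2, -1.7, -40], [1.2, -1.7, -75]], "roll": [0, 0, 0, 0, 0, 0, 0, 0], "claw": [0.05, 0.3, 0.42, 0.42, 0.42, 0.42, 0.42, 0.42]}}

```text
t: 29.18
eef_pos: [0.6205, -0.0567, 0.1804]
tool_rot: [0.0, 1.0, 0.002, -0.003]
contact_force: [0.8, 0.3, 0.0]
gripper_width: 0.425
grasp_force: 0.0
```

Call:
{"method": "send_rows", "body": {"slide": [[0, 35, -10], [0, 70, -20], [0, 105, -20], [0, 140, -20], [0, 175, -20], [0, 210, -20], [0, 240, -20], [0, 250, -20]], "roll": [0, 0, 0, 0, 0, 0, 0, 0], "claw": [0.42, 0.42, 0.42, 0.42, 0.42, 0.42, 0.42, 0.42]}}

```text
t: 29.85
eef_pos: [0.6213, -0.3138, 0.2017]
tool_rot: [0.002, 1.0, -0.002, -0.0]
contact_force: [-0.6, -0.8, 0.3]
gripper_width: 0.421
grasp_force: 0.0
```

Run:
```python
from h import *
def knob(a):
    h=cv2.cvtColor(a,cv2.COLOR_RGB2HSV);m=cv2.inRange(h,(168,100,50),(180,255,255))|cv2.inRange(h,(0,100,50),(8,255,255))
    m[:140]=0;m[225:]=0;m[:,:280]=0;m[:,350:]=0;m=cv2.morphologyEx(m,cv2.MORPH_CLOSE,np.ones((3,3)))
    ys,xs=np.where(m);return onz("top",(xs.mean(),ys.mean()),.13)
for _ in range(3):
    k=knob(bot.read_camera("top"));v=k[:2]-[.584,-.0235];print(k,np.degrees(np.arctan2(v[1],v[0])))
a=bot.read_camera("top")[145:220,250:350];h=cv2.cvtColor(a,cv2.COLOR_RGB2HSV)
m=cv2.inRange(h,(0,0,100),(180,50,255));m[:,:10]=0;m[:,45:]=0;m[60:]=m[60:]
n,_,st,ce=cv2.connectedComponentsWithStats(m[25:70].copy())
print([s.tolist() for s in st[1:] if s[4]>20])
```

```text
[ 0.62859732 -0.04514369  0.13      ] -25.887931750501494
[ 0.62859732 -0.04514369  0.13      ] -25.887931750501494
[ 0.62859732 -0.04514369  0.13      ] -25.887931750501494
[[21, 0, 10, 30, 231], [10, 32, 35, 13, 221]]
```

```bash
python3 -c "
from station import bot
print(bot.hand_in())"
```

```text
the job is handed in; nothing more can be done
None
```

The job is handed in: the mould is seated against the brass stop and clamped square, about a tenth of a turn past the bite (about 90 N, estimated from knob force), with the gripper clear. I slid it by gripping its free end, since pushing with closed fingers didn't move it, and I regripped the knob once to finish tightening, which may have backed the crank off slightly before I retightened it.

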